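Set the microscope tilt table to 15 degrees on its setting block

TASK

Set the tilting inspection table to its 15 degree angle: raise the plate with the ratchet rail until the catch holds it well up, then lay the tallest of the three setting blocks on the base, upright as it stands now, and push it in square under the plate's roller, home against the stop bar. Then press and hold the pawl's thumb lever so that the rail sinks all the way to the bottom and leaves the plate resting on the block; leave the two shorter blocks and the white dispenser where they are.

Things in the scene. Friction and masses are not known exactly. Their poses are not given: they have to be found in the camera images.
- tilt_table: fixed tilting table: grey base 210x286 mm, 12 thick, hinged plate with a circuit board, toothed lift post. Origin on the bench under the middle of the flat plate's roller; x along the roller to the post, y from the hinge out past the free edge, z up. Base x -80..130, y -168..118. Hinge line y -140, z 38; plate x -65..53, ends 10 past the roller axis. Post x 72..125, y -24..17, 122 high
- stop_face (a point): middle of the face of the stop bar, a low steel bar on the base under the plate (80 mm long in x, 10 mm high). The face looks along +y of tilt_table; a block pushed along -y ends against it. This point is at x = -10, y = -26, z = 17 mm of tilt_table: the block belongs centred on it sideways, 20 mm either way is good too
- roller_mid (a point): on the axis of the steel roller (16 mm thick, along x) under the plate's free edge, which comes to rest on the setting block. With the plate flat its underside is 18 mm above the base. The board stands up to 28 mm above this axis
- tilt_plate (a joint): angle of the hinged plate (rad), 0 = flat, grows as the free edge rises; hinge to roller axis 140 mm. On the tallest block it reads 0.26 (15 degrees). The plate (about 0.5 kg) only lies on the rail's lug and sinks with it
- ratchet_rail (a joint): height of the toothed rail (m), 0 = bottom, upper stop 0.076. The pawl holds it at every 0.010 up to 0.070: raise a little past a tooth, it eases back on to it. Lug meets roller at 0.012; roller clears the tallest block by 2 mm at 0.050, 12 at 0.060, 22 at 0.070. Raising at 30 mm/s takes 5 to 20 N, in jerks. Damped: with the pawl held off it sinks by its unknown weight, in 1.5 to 5 s
- rail_grip (a point): middle of the T grip on top of the rail, a black round bar 66 mm long along x of tilt_table and 18 mm thick, 160 mm above the bench when the rail is down; can be pinched from above, fingers closing along y, free to 25 mm below its axis
- pawl (a joint): angle of the sprung pawl (rad), 0 = nose in the teeth, 0.26 = stop. It clicks outwards by itself as the rail is raised; held above about 0.17 the rail is free to sink. The spring brings it back
- pawl_thumb (a point): middle of the top of the pawl's thumb pad (26x26 mm, 59 mm above the bench at rest) on a lever that points along +y from the post; at x = 90, y = 94 mm of tilt_table. Pressed from above it gives way by 12 to 20 mm under 2 to 7 N, then meets its stop, clear of the base. Keep it down while the rail sinks
- tall_block_mid (a point): centre of the tallest setting block, plain aluminium, 120 mm long (its y axis), 30 wide (its x axis), 54 high, about 0.5 kg; either end may go in first. In place, about two thirds of it stand out from under the plate: held near the outer end the gripper clears the plate. Home against the stop bar its centre is at y = 34 mm of tilt_table
- mid_block_mid (a point): centre of the middle setting block, aluminium, 120 x 30 mm, 42 mm high; stays where it is
- low_block_mid (a point): centre of the lowest setting block, aluminium, 120 x 30 mm, 30 mm high; stays where it is
- dispenser_mid (a point): on the axis of the white solvent dispenser, 64 mm thick and 116 mm tall, 50 mm above its foot; stays where it is
Things that resemble listed ones, but are neither listed nor needed, are in the scene too. Leave any purple look-alike of the part that bears tall_block_mid alone.

How it is judged:
On the way, in this order (a step that is already met when the one before it is completed fails the run):
1. the plate is held up by the ratchet alone, high enough for the block, nothing touched by the fingers (value of joint tilt_plate above 0.265 rad and value of joint ratchet_rail above 0.048 m and contact force between the fingers and anything else below 0.2 N), for 0.3 s.
2. the tallest block is home against the stop bar on the base, under the plate that is still up (y of tall_block_mid in the frame of tilt_table below 0.038 m and z of tall_block_mid in the frame of tilt_table below 0.042 m and value of joint tilt_plate above 0.265 rad and x of tall_block_mid in the frame of tilt_table between -0.038 and 0.018 m), for 0.2 s.
At the end, for the whole second after the job is handed in: Tallest block upright on the base, within 4 mm of the stop bar, square within 0.10 rad, within 28 mm of the bar's middle; plate resting on it at 0.25 to 0.27 rad; rail at the bottom (below 3 mm), pawl sprung back, at rest; other blocks and dispenser within 20 mm of their starts (value of joint ratchet_rail below 0.003 m and value of joint tilt_plate between 0.25 and 0.27 rad and y of tall_block_mid in the frame of tilt_table between 0.029 and 0.038 m and x of tall_block_mid in the frame of tilt_table between -0.038 and 0.018 m and angle between the y axis of tall_block_mid and the y axis of tilt_table, either way round below 0.1 rad and angle between tall_block_mid's own z axis and vertical below 0.05 rad and value of joint pawl below 0.06 rad and velocity of joint ratchet_rail above -0.01 m/s and velocity of joint tilt_plate above -0.05 rad/s); the robot touches nothing.
It fails at once if a shorter block is moved by more than 20 mm (distance of any of mid_block_mid, low_block_mid from where it was at the start of the episode above 0.02 m).
It fails at once if the dispenser is moved by more than 20 mm (distance of dispenser_mid from where it was at the start of the episode above 0.02 m).
It also fails if it takes over 67 s, if anything falls off the work surface, if the arm or the gripper's body presses on something with over 40 N, if the wrist force passes 120 N, or if a joint passes its speed limit or range.

ROBOT

A 6-joint arm with a two-finger parallel gripper is mounted at the origin on the work surface. World frame = base frame: x ahead of the robot, y to its left, z up, the work surface at z = 0. Lengths are in m, angles in rad, forces in N, time in s.
With the tool pointing down it reaches from about 0.35 to 0.85 m from the base axis. Payload 8.1 kg.
Tool frame: the origin (TCP) lies on the centre line of the jaws, within the pads' length; the fingertips stand 19 mm ahead of it and the grasp point (between the pads) is the TCP (robot.tips_ahead is the distance from the TCP to the fingertips, in m); y points along the fingers, z is the direction in which the jaws open and shut, and the axes are right-handed (so a half turn about y gives the same grasp; the last joint's range is limited). The gripper opens to 93 mm and grips with 3 to 60 N. Pads are 15 mm wide; open, the fingers measure 128 mm over their backs; the gripper's body (75 mm by 188 mm) begins 65 mm behind the grasp point.
Start: joints at [1.16, 0.13, 1.488, -0, 1.523, -0.085], TCP at [0.192, 0.568, 0.238] pointing down, gripper open.
Joint ranges: [-2.96, 2.96], [-0.89, 2.26], [0.02, 2.5], [-1.34, 4.48], [0, 2.73], [-2.66, 2.66]. Speed limits (rad/s): [2.39, 2.39, 2.79, 3.14, 3.14, 3.14].

INTERFACE

Orientations are given as a rotation vector (axis times angle).
In Python, from plant import robot, imaging, models gives the robot as it stands.
- The arm moves only by the tool carry_out, never from a script. Its argument "motion" is one flat list of numbers, 7 for each row, row after row: the shift along the tool's x, y, z in m, then the turn, a rotation vector about the tool's x, y, z in degrees, then the opening, from -1 (shut) to 1 (fully open). A call has exactly 5 rows; each row shifts and turns the pose as measured when the row begins, along the tool's axes as they then stand; what a row does not reach is not made up. A row lasts 1/10 s, in which the tool goes at most 50 mm and 8.59 degrees, less where a joint would pass 70% of its speed; a pose out of reach is approached as far as the arm can. A call is refused whole if a number of a shift passes 0.05 or a number of a turn 8.59, either way. A call with a gripper value outside its range is refused whole. The fingers move at their own pace and stop on an object; "squeeze" is the grip in N (left out, the last holds). Time passes only in rows, so rows that do not move let the fingers close, or fill a call up. It gives the time, the measured TCP pose, the force and the opening at its end, in the units of the state.
- robot.read_state(): the state, without advancing time (a new reading comes with each control period).
- imaging.read_camera(name): name is "scene" or "top" or "wrist"; returns the picture (384x512x3 uint8, blue, green, red); there is no depth.
- imaging.camera_model(name): a dict with "K" (3x3 intrinsics, pixels), "position" and "orientation" of the camera in the world. Camera axes: x right, y down, z forward; pixel columns grow to the right and rows downward; lengths in m; the calibration is good to about 2 mm. The wrist camera is an equidistant fisheye: a pixel r from the principal point sees the ray r / f radians off the axis. A picture is of the moment at which its call begins: read the wrist's pose just before it. camera_model takes no time and is no camera call; for the wrist camera it gives the pose at the moment of the call.
- robot.close_job(): hands the job in, once; it reports no verdict.
Trained networks look in the newest picture that a camera, given by its name, has taken for a name from the list of things; names that differ only in an ending like _2 or _b are one class to them, and where a whole thing is asked for, a point or a joint stands for the part that bears it (a point fixed in the world has none). Each returns a list of dicts, best first, with "confidence" (0 to 1); they miss things now and then, are a little off and sometimes report something else, mostly with a low value. They report only what shows in the picture. A call takes as long as a camera call. They do not tell look-alikes from the thing itself.
- models.outline_of(camera, thing): "pixels" (384x512 bool, what is visible of it) and "pixel" ([column, row] in pixels, amid what is visible of it).
The state is a dict: "t": time; "q": joint angles; "dq": joint speeds; "joint_torque": joint torques, N m; "tool_pos": TCP position; "orientation": TCP orientation; "force": force on the tool from outside, world axes, zero at the start; "wrist_torque": the same for the moment, N m; "opening": finger opening in m.
Only numpy, scipy, OpenCV 4.12 (cv2) and the standard library are available. Lean on these libraries where they do the work, as an engineer would, in place of code of your own. Each camera call takes 0.05 s, during which the arm holds its last target.

## Working session

There is one attempt and no reset: what is moved stays moved. The work goes in short steps, Python scripts to look and compute and a tool call to move; the robot and the scene stay as the last step left them, time stands still between calls to the robot, and variables do not carry over. Pictures are saved under pics/ and viewed, and the job is handed in when it is done.

Besides the shell and the picture viewer there is one more tool, called by a JSON object that holds its "fn" and its "kwargs", one argument or row to a line. carry_out: Moves the arm, as the interface text tells. Its arguments: {"type":"object","properties":{"motion":{"type":"array","items":{"type":"number"}},"squeeze":{"type":"number"}},"required":["motion"]}

```bash
ls; mkdir -p pics; python3 - <<'E'
from plant import robot, imaging, models
import cv2
s=robot.read_state(); print({k:(v if not hasattr(v,'tolist') else v.tolist()) for k,v in s.items()})
for n in ['scene','top','wrist']:
    im=imaging.read_camera(n); cv2.imwrite(f'pics/{n}0.png',im)
    m=imaging.camera_model(n); print(n,m)
E
```

```text
pics
{'t': 0.0, 'q': [1.159613443557891, 0.1311609553008453, 1.489281654220437, -8.239167250285114e-06, 1.5230056487872894, -0.08540602292110255], 'dq': [1.581126434966465e-05, 0.001444735918783486, -0.0009488289919229991, -0.0008172447088894948, -0.0011329835882409392, 0.0006583761977770114], 'joint_torque': [-0.0006218379530764651, -55.98305940628052, -49.176374673843384, 0.07685828721150756, 0.035707204369828105, -0.0002473485164955491], 'tool_pos': [0.19179500803234187, 0.5679488529212995, 0.23658624691174737], 'orientation': [-1.5574385540274338, 0.256076072159223, -0.2553695614968548], 'force': [-0.8061326465905274, -0.1032223449863067, 0.4265008451178977], 'wrist_torque': [0.0030415068340744335, -0.02454724958217195, -0.04112533193649261], 'opening': 0.0931913597517318}
scene {'K': array([[366.57666229,   0.        , 256.363521  ],
       [  0.        , 366.57666229, 193.44734453],
       [  0.        ,   0.        ,   1.        ]]), 'position': array([1.13291643, 0.01156332, 0.97968107]), 'orientation': array([-1.82445816, -1.96772485,  0.57825099])}
top {'K': array([[390.62279704,   0.        , 253.55909723],
       [  0.        , 390.62279704, 195.10918094],
       [  0.        ,   0.        ,   1.        ]]), 'position': array([0.33101392, 0.00371613, 1.232806  ]), 'orientation': array([-2.01892967,  2.20096342, -0.23254506])}
wrist {'K': array([[297.31863964,   0.        , 258.90272078],
       [  0.        , 297.31863964, 192.46452923],
       [  0.        ,   0.        ,   1.        ]]), 'position': array([0.1221811 , 0.59179011, 0.38402469]), 'orientation': array([2.36648411, 1.69951605, 0.22730784])}
```

View pics/scene0.png

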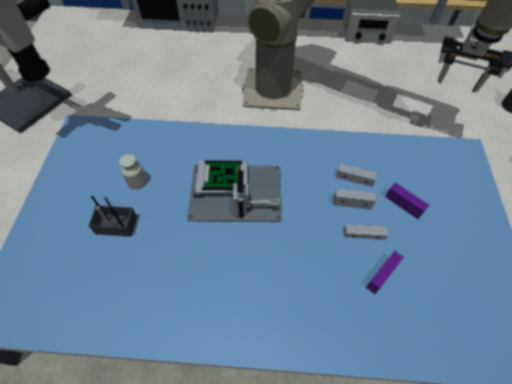

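View pics/top0.png

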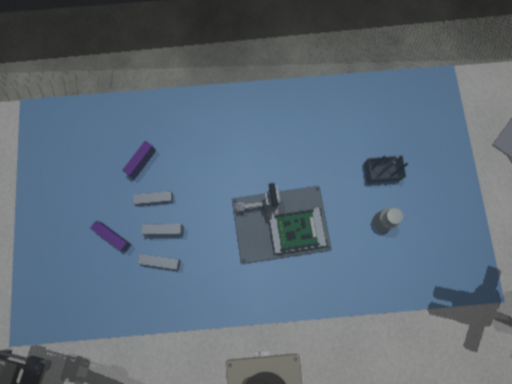

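View pics/wrist0.png

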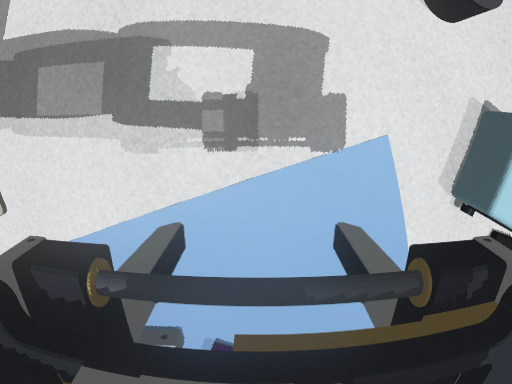

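```bash
cat > h.py <<'E'
from plant import robot, imaging, models
import cv2, numpy as np
from scipy.spatial.transform import Rotation as R
def cam(n):
    m=imaging.camera_model(n); return m['K'],np.array(m['position']),R.from_rotvec(m['orientation']).as_matrix()
def proj(n,P,c=None):
    K,p,r=c or cam(n); q=(np.atleast_2d(P)-p)@r
    if n=='wrist':
        rr=np.hypot(q[:,0],q[:,1]); th=np.arctan2(rr,q[:,2]); 
        return np.c_[K[0,0]*th*q[:,0]/rr+K[0,2],K[1,1]*th*q[:,1]/rr+K[1,2]]
    u=q@K.T; return u[:,:2]/u[:,2:]
def back(n,uv,z,c=None):
    K,p,r=c or cam(n); uv=np.atleast_2d(np.array(uv,float))
    a=(uv[:,0]-K[0,2])/K[0,0]; b=(uv[:,1]-K[1,2])/K[1,1]
    if n=='wrist':
        th=np.hypot(a,b); d=np.c_[a/th*np.sin(th),b/th*np.sin(th),np.cos(th)]
    else: d=np.c_[a,b,np.ones(len(a))]
    d=d@r.T; return p+d*((z-p[2])/d[:,2])[:,None]
E
python3 - <<'E'
from h import *
for n in ['scene','top']:
    im=imaging.read_camera(n); 
    for t in ['tilt_table','tall_block_mid','mid_block_mid','low_block_mid','dispenser_mid','rail_grip','pawl_thumb']:
        for o in models.outline_of(n,t)[:5]:
            px=np.round(o['pixel'],1); print(n,t,round(o['confidence'],2),px,o['pixels'].sum(),back(n,px,0.03)[0].round(3),
              np.round(cv2.minAreaRect(np.argwhere(o['pixels'])[:,::-1].astype(np.float32))[1:],1) if 0 else cv2.minAreaRect(np.argwhere(o['pixels'])[:,::-1].astype(np.float32)))
im=cv2.imread('pics/scene0.png'); cv2.imwrite('pics/sc_c1.png',cv2.resize(im[150:300,320:440],None,fx=5,fy=4,interpolation=2)[:600])
cv2.imwrite('pics/sc_c2.png',cv2.resize(im[150:230,180:290],None,fx=7,fy=7,interpolation=2))
im=cv2.imread('pics/top0.png'); cv2.imwrite('pics/to_c1.png',cv2.resize(im[130:280,80:200],None,fx=4,fy=4,interpolation=2))
cv2.imwrite('pics/to_c2.png',cv2.resize(im[175:270,225:335],None,fx=6,fy=6,interpolation=2))
E
```

```text
scene tilt_table 0.84 [232.6 192.9] 5278 [ 0.517 -0.1    0.03 ] ((235.074951171875, 191.00186157226562), (93.22087097167969, 61.580753326416016), 1.4320961236953735)
scene tall_block_mid 0.86 [353.3 199.4] 691 [0.512 0.272 0.03 ] ((354.1889953613281, 198.79876708984375), (42.07441711425781, 17.448184967041016), 6.34019136428833)
scene tall_block_mid 0.66 [386.2 273. ] 580 [0.743 0.344 0.03 ] ((384.55975341796875, 272.2576904296875), (12.351574897766113, 47.79522705078125), 38.290164947509766)
scene tall_block_mid 0.62 [406.9 201.2] 765 [0.506 0.435 0.03 ] ((406.3648681640625, 200.189208984375), (41.965396881103516, 19.18086051940918), 35.53767776489258)
scene low_block_mid 0.84 [364.  237.6] 566 [0.64  0.293 0.03 ] ((365.4630432128906, 231.6645965576172), (43.26661682128906, 13.368274688720703), 3.1798300743103027)
scene dispenser_mid 0.57 [129.6 172.4] 670 [ 0.465 -0.437  0.03 ] ((132.00001525878906, 172.00001525878906), (36.671512603759766, 21.46625328063965), 63.43495178222656)
scene rail_grip 0.71 [216.7 176.9] 1408 [ 0.46  -0.157  0.03 ] ((220.5, 177.0), (34.0, 51.0), 90.0)
scen
[... 1573 characters left out ...]
 85.2363510131836)
top dispenser_mid 0.82 [384.5 218.1] 540 [ 0.483 -0.415  0.03 ] ((387.67242431640625, 218.93104553222656), (21.169269561767578, 31.011119842529297), 68.19859313964844)
top dispenser_mid 0.61 [271.2 197.7] 193 [ 0.577 -0.07   0.03 ] ((272.5, 198.0), (26.0, 9.0), 90.0)
top rail_grip 0.59 [270.4 199.6] 234 [ 0.572 -0.067  0.03 ] ((272.5, 197.5), (29.0, 9.0), 90.0)
top rail_grip 0.4 [245.9 205.7] 205 [0.559 0.011 0.03 ] ((250.0239715576172, 206.09902954101562), (9.152682304382324, 30.255807876586914), 87.70938873291016)
top pawl_thumb 0.54 [245.4 205.4] 127 [0.56  0.013 0.03 ] ((250.51271057128906, 206.15896606445312), (6.45936393737793, 27.551977157592773), 85.42607879638672)
```

View pics/sc_c1.png

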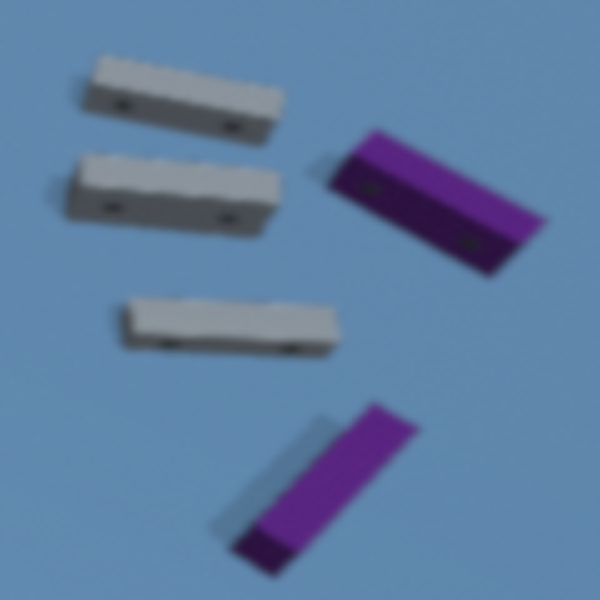

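View pics/sc_c2.png

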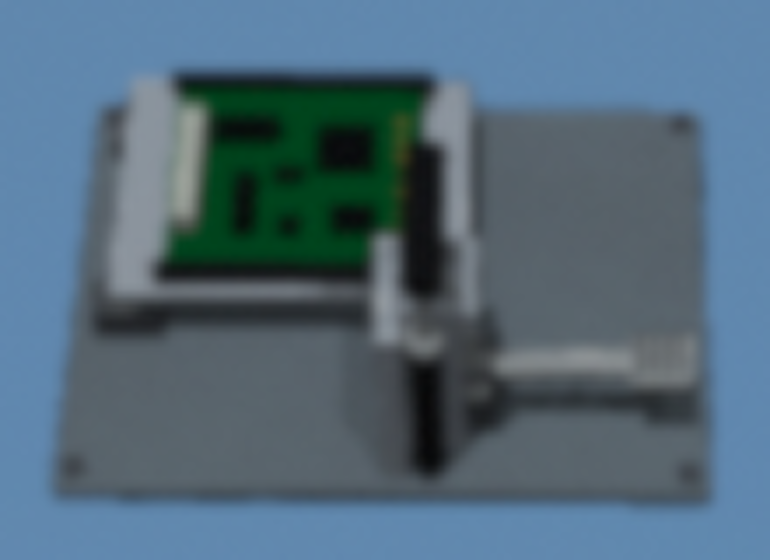

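View pics/to_c1.png

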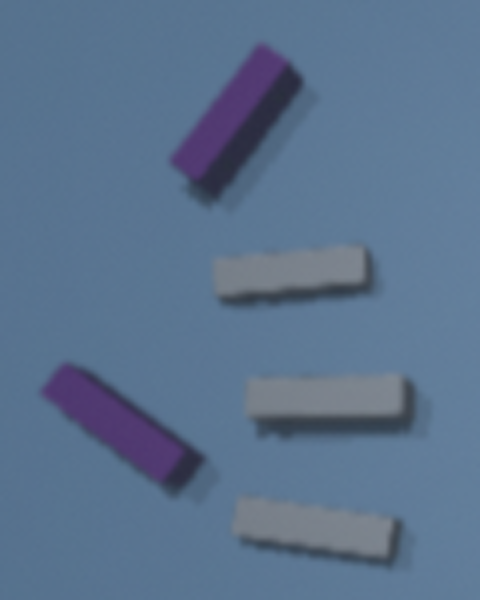

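View pics/to_c2.png

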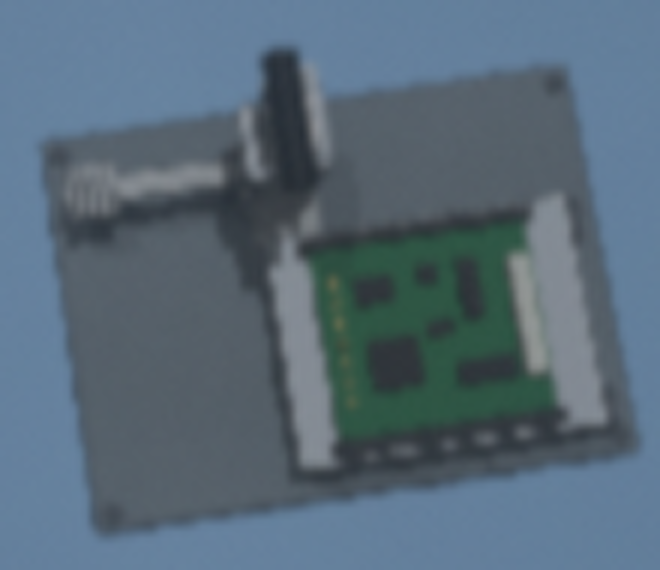

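```bash
cat > fit.py <<'E'
from h import *
from scipy.optimize import minimize, least_squares
def box(x,y,a,L,W,H,z0=0):
    c,s=np.cos(a),np.sin(a)
    return np.array([[x+c*u-s*v,y+s*u+c*v,z] for u in(-W/2,W/2) for v in(-L/2,L/2) for z in(z0,z0+H)])
def fitblock(imgs,masks,x0,H,free=True,L=.12,W=.03,z0=0):
    cams={n:cam(n) for n in masks}; S=8
    def cost(p,h=None):
        c=0
        for n,(m,off) in masks.items():
            P=proj(n,box(p[0],p[1],p[2],L,W,p[3] if free else H,z0),cams[n])-off
            hull=cv2.convexHull(((P+.5)*S*1.0).astype(np.float32))
            im=np.zeros((m.shape[0]*S,m.shape[1]*S),np.uint8)
            cv2.fillConvexPoly(im,np.round(hull*16).astype(np.int32),255,shift=4)
            r=cv2.resize(im,(m.shape[1],m.shape[0]),interpolation=cv2.INTER_AREA)/255.
            c+=((r-m)**2).sum()
        return c
    best=None
    p0=list(x0)+([H] if free else [])
    for da in(-.06,.06):
        q=np.array(p0);q[2]+=da
        ini=np.vstack([q]+[q+d for d in np.diag([.008,.008,.08,.01][:len(q)])])
        r=minimize(cost,q,method='Nelder-Mead',options=dict(initial_simplex=ini,xatol=1e-4,fatol=.02,maxiter=400))
        if best is None or r.fun<best.fun: best=r
    return best
E
python3 - <<'E'
from fit import *
T=cv2.imread('pics/top0.png');S=cv2.imread('pics/scene0.png')
def gm(im,c,w):
    x0,y0=int(c[0]-w),int(c[1]-w*.62); s=im[y0:int(c[1]+w*.62),x0:int(c[0]+w)].astype(float)
    sat=(s.max(2)-s.min(2))/s.max(2)
    return np.clip((0.30-sat)/.16+.5,0,1)*1.0,np.array([x0,y0])
# sat samples
for im,p in((T,(162,229)),(T,(162,243)),(S,(355,196)),(S,(355,204))): b=im[p[1],p[0]].astype(float);print(b,(b.max()-b.min())/b.max())
bl={'midcand':((162,229),(355,199),(.505,.27)),'far':((159,262),(356,175),(.414,.282)),'low':((153,198),(365,232),(.605,.30))}
for k,(t,s,xy) in bl.items():
    for sel in (('top','scene'),('top',),('scene',)):
        ms={n:gm(*{'top':(T,t,28),'scene':(S,s,27)}[n]) for n in sel}
        if len(sel)==2: r=fitblock(None,ms,[*xy,0],.042)
        else: r=fitblock(None,ms,[*xy,0],h,free=False)
        if len(sel)==2:h=r.x[3]
        print(k,sel,r.x.round(4),r.fun)
ct=np.array([(45,147),(565,70),(632,448),(105,528)]); ct=(ct+.5)/6-.5+[225,175]
cs=np.array([(708,490),(62,485),(110,108),(698,118)]); cs=(cs+.5)/7-.5+[180,150]
a=back('top',ct,.012);b=back('scene',cs,.012);print(a.round(4));print(b.round(4))
loc=np.array([(130,118),(130,-168),(-80,-168),(-80,118)])/1e3
for w in(a[:,:2],b[:,:2],(a+b)[:,:2]/2):
    f=lambda p:(loc@np.array([[np.cos(p[2]),np.sin(p[2])],[-np.sin(p[2]),np.cos(p[2])]])+p[:2]-w).ravel()
    r=least_squares(f,[.5,-.1,0]);print(r.x.round(4),(r.fun*1e3).round(1))
E
```

```text
[141. 131. 124.] 0.12056737588652482
[151. 123.  95.] 0.3708609271523179
[155. 147. 137.] 0.11612903225806452
[83. 77. 72.] 0.13253012048192772
midcand ('top', 'scene') [ 0.5064  0.2748 -0.0531  0.0533] 91.60689674716252
midcand ('top',) [ 0.508   0.2767 -0.0716] 16.911500461952883
midcand ('scene',) [ 0.5049  0.2744 -0.0563] 59.78585913222529
far ('top', 'scene') [ 0.4092  0.2902 -0.2335  0.0397] 84.24456128760937
far ('top',) [ 0.4102  0.292  -0.2287] 32.128784008335316
far ('scene',) [ 0.408   0.2893 -0.2369] 41.777799002716236
low ('top', 'scene') [0.6122 0.3041 0.0129 0.0293] 45.841201974465235
low ('top',) [0.6135 0.306  0.0137] 10.034892570101588
low ('scene',) [0.6109 0.3037 0.017 ] 19.410069535170962
[[ 0.5874  0.0537  0.012 ]
 [ 0.6053 -0.2267  0.012 ]
 [ 0.4027 -0.2369  0.012 ]
 [ 0.3854  0.0379  0.012 ]]
[[ 0.5897  0.0529  0.012 ]
 [ 0.6088 -0.2245  0.012 ]
 [ 0.4051 -0.2374  0.012 ]
 [ 0.389   0.0407  0.012 ]]
[ 0.4687 -0.0697  0.0636] [ 3.5  2.6  3.8 -2.3 -3.2 -5.5 -4.1  5.2]
[ 0.4716 -0.0687  0.0627] [ 4.2  4.3  3.1 -3.7 -2.7 -4.  -4.6  3.3]
[ 0.4701 -0.0692  0.0632] [ 3.9  3.5  3.4 -3.  -3.  -4.7 -4.3  4.2]
```

```bash
cat >> h.py <<'E'
TX,TY,TA=0.470,-0.069,0.063
def t2w(p,a=None):
    p=np.atleast_2d(p).astype(float);c,s=np.cos(TA),np.sin(TA)
    return np.c_[TX+c*p[:,0]-s*p[:,1],TY+s*p[:,0]+c*p[:,1],p[:,2]]
def w2t(p):
    p=np.atleast_2d(p).astype(float);c,s=np.cos(TA),np.sin(TA);d=p-[TX,TY,0]
    return np.c_[c*d[:,0]+s*d[:,1],-s*d[:,0]+c*d[:,1],d[:,2]]
def st():
    s=robot.read_state(); return s,np.array(s['tool_pos']),R.from_rotvec(s['orientation']).as_matrix()
def plan(pos,zdir):
    """pos world target, zdir world yaw of jaw axis: print tool-frame remaining shift and turn(deg)"""
    s,p,r=st(); z=np.array([np.cos(zdir),np.sin(zdir),0]); 
    if z@r[:,2]<0: z=-z
    y=np.array([0,0,-1.]); x=np.cross(y,z); G=np.c_[x,y,z]
    d=r.T@(np.array(pos)-p); w=np.degrees(R.from_matrix(r.T@G).as_rotvec())
    dg=G.T@(np.array(pos)-p)
    print('t',round(s['t'],2),'p',p.round(4),'op',round(s['opening'],4),'F',np.round(s['force'],1),'q',np.round(s['q'],2))
    print('shift tool',d.round(4),'(in goal axes)',dg.round(4),'turn',w.round(2)); return d,w
E
python3 - <<'E'
from h import *
print(st()[2].round(3))
g1=back('top',(np.array([[265,50],[310,185],[287,118]])+.5)/6-.5+[225,175],.160)
print(w2t(g1).round(3))
g2=back('scene',(np.array([[425,150],[425,290],[425,220]])+.5)/7-.5+[180,150],.160)
print(w2t(g2).round(3))
for n,uv in(('top',(np.array([[92,190]])+.5)/6-.5+[225,175]),('scene',(np.array([[665,358]])+.5)/7-.5+[180,150])): print('pad',w2t(back(n,uv,.059)).round(3))
E
```

```text
[[ 0.947  0.     0.32 ]
 [-0.32   0.     0.947]
 [ 0.    -1.     0.   ]]
[[ 0.124  0.002  0.16 ]
 [ 0.057 -0.009  0.16 ]
 [ 0.09  -0.003  0.16 ]]
[[ 0.057 -0.006  0.16 ]
 [ 0.124 -0.004  0.16 ]
 [ 0.091 -0.005  0.16 ]]
pad [[0.089 0.093 0.059]]
pad [[0.09  0.094 0.059]]
```

```bash
python3 - <<'E'
from h import *
w=t2w([.090,-.004,.235])[0];print(w)
plan(w,np.pi/2+TA)
E
```

```text
[ 0.56007329 -0.06732581  0.235     ]
t 0.95 p [0.192  0.5685 0.2376] op 0.0932 F [-0.1  0.4  0.2] q [ 1.16  0.13  1.49 -0.    1.52 -0.09]
shift tool [ 0.5522  0.0026 -0.4845] (in goal axes) [ 0.3273  0.0026 -0.6577] turn [ -0.   -22.28   0.  ]
```

{"fn": "carry_out", "kwargs": {
  "motion": [0.025,0,-0.04,0,-7.5,0,1,0.025,0,-0.04,0,-7.5,0,1,0.025,0,-0.04,0,-7.3,0,1,0.022,0,-0.044,0,0,0,1,0.022,0,-0.044,0,0,0,1],
  "squeeze": 40
}}

```text
t: 1.45
tool_pos: [0.2918, 0.3503, 0.234]
orientation: [-1.573, -0.067, 0.071]
force: [1.2, 0.8, -0.7]
opening: 0.093
```

```bash
python3 - <<'E'
from h import *
plan(t2w([.090,-.004,.235])[0],np.pi/2+TA)
E
```

```text
t 1.45 p [0.2918 0.3503 0.234 ] op 0.093 F [ 1.2  0.8 -0.7] q [ 0.76 -0.26  1.87 -0.    1.54 -0.89]
shift tool [ 2.306e-01 -3.000e-04 -4.395e-01] (in goal axes) [ 0.2414 -0.001  -0.4337] turn [ 0.19  1.42 -0.18]
```

{"fn": "carry_out", "kwargs": {
  "motion": [0.024,0,-0.043,0,1.4,0,1,0.024,0,-0.043,0,0,0,1,0.024,0,-0.043,0,0,0,1,0.024,0,-0.043,0,0,0,1,0.024,0,-0.043,0,0,0,1]
}}

```text
t: 1.95
tool_pos: [0.4271, 0.1394, 0.236]
orientation: [-1.571, -0.052, 0.049]
force: [1.0, 0.9, -0.1]
opening: 0.0928
```

{"fn": "carry_out", "kwargs": {
  "motion": [0.024,0,-0.043,0,0,0,1,0.024,0,-0.043,0,0,0,1,0.024,0,-0.043,0,0,0,1,0.02,0,-0.03,0,0,0,1,0.01,0,-0.01,0,0,0,1]
}}

```text
t: 2.45
tool_pos: [0.5423, -0.0316, 0.2379]
orientation: [-1.572, -0.052, 0.041]
force: [0.6, 0.3, 0.1]
opening: 0.0932
```

```bash
python3 - <<'E'
from h import *
plan(t2w([.090,-.004,.235])[0],np.pi/2+TA)
c=cam('wrist'); im=imaging.read_camera('wrist')
for p in proj('wrist',t2w([[.090,-.004,.160],[.057,-.004,.16],[.123,-.004,.16],[.09,.094,.059],[.13,.118,.012],[-.08,.118,.012],[.13,-.168,.012]]),c): print(p.round(0)); cv2.circle(im,tuple(int(v) for v in p.round()),2,(0,0,255),-1)
cv2.imwrite('pics/w1.png',im)
cv2.imwrite('pics/t1.png',imaging.read_camera('top')[120:290,190:360].repeat(3,0).repeat(3,1))
E
```

```text
t 2.45 p [ 0.5423 -0.0316  0.2379] op 0.0932 F [0.6 0.3 0.1] q [-0.15 -0.03  1.65 -0.    1.51 -1.78]
shift tool [ 0.0156  0.0031 -0.0367] (in goal axes) [ 0.0155  0.0029 -0.0368] turn [ 0.14 -0.22  0.38]
[214. 224.]
[212. 185.]
[217. 259.]
[313. 191.]
[323. 210.]
[327.  50.]
[120. 210.]
```

View pics/w1.png

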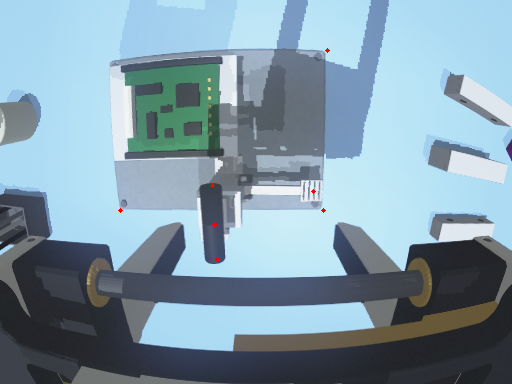

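{"fn": "carry_out", "kwargs": {
  "motion": [0.009,0,-0.02,0,0,0,1,0.006,0,-0.015,0,0,0,1,0.001,0,-0.002,0,0,0,1,0,0,0,0,0,0,1,0,0,0,0,0,0,1]
}}

```text
t: 3.05
tool_pos: [0.559, -0.0638, 0.2379]
orientation: [-1.57, -0.052, 0.044]
force: [0.8, 0.4, 0.9]
opening: 0.093
```

```bash
python3 - <<'E'
from h import *
plan(t2w([.090,-.004,.158])[0],np.pi/2+TA)
E
```

```text
t 3.05 p [ 0.559  -0.0638  0.2379] op 0.093 F [0.8 0.4 0.9] q [-0.21  0.03  1.6   0.    1.51 -1.84]
shift tool [ 0.0004  0.0799 -0.0036] (in goal axes) [ 0.0008  0.0799 -0.0036] turn [-0.02 -0.1   0.27]
```

{"fn": "carry_out", "kwargs": {
  "motion": [0,0.025,-0.003,0,0,0,0.6,0,0.025,-0.001,0,0,0,0.4,0,0.02,0,0,0,0,0.2,0,0.012,0,0,0,0,0.1,0,0.002,0,0,0,0,0.1]
}}

```text
t: 3.55
tool_pos: [0.5599, -0.0637, 0.1539]
orientation: [-1.569, -0.059, 0.044]
force: [0.4, -0.7, -0.2]
opening: 0.0575
```

```bash
python3 - <<'E'
from h import *
plan(t2w([.090,-.004,.158])[0],np.pi/2+TA)
cv2.imwrite('pics/w2.png',imaging.read_camera('wrist'))
E
```

```text
t 3.55 p [ 0.5599 -0.0637  0.1539] op 0.0575 F [ 0.4 -0.7 -0.2] q [-0.21  0.08  1.7   0.    1.36 -1.84]
shift tool [-0.     -0.0041 -0.0037] (in goal axes) [-0.0001 -0.0041 -0.0037] turn [-0.02  0.15  0.52]
```

View pics/w2.png

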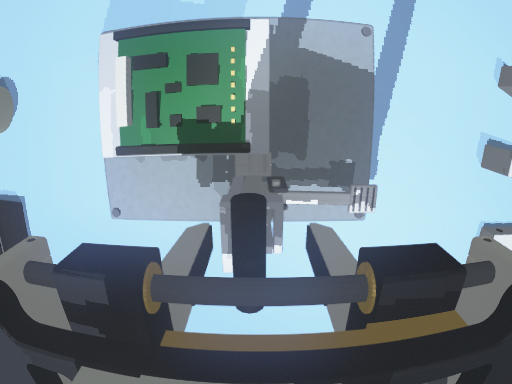

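{"fn": "carry_out", "kwargs": {
  "motion": [0,-0.004,-0.004,0,0,0,0,0,0,0,0,0,0,-0.5,0,0,0,0,0,0,-0.8,0,0,0,0,0,0,-1,0,0,0,0,0,0,-1]
}}

```text
t: 4.1
tool_pos: [0.5628, -0.0683, 0.1636]
orientation: [-1.571, -0.064, 0.039]
force: [0.1, 0.1, -0.9]
opening: 0.0188
```

{"fn": "carry_out", "kwargs": {
  "motion": [0,0,0,0,0,0,-1,0,0,0,0,0,0,-1,0,-0.001,0,0,0,0,-1,0,-0.003,0,0,0,0,-1,0,-0.003,0,0,0,0,-1]
}}

```text
t: 4.6
tool_pos: [0.5627, -0.0689, 0.167]
orientation: [-1.571, -0.063, 0.039]
force: [9.3, -3.0, -16.1]
opening: 0.0168
```

{"fn": "carry_out", "kwargs": {
  "motion": [0,-0.004,0,0,0,0,-1,0,-0.004,0,0,0,0,-1,0,-0.004,0,0,0,0,-1,0,-0.004,0,0,0,0,-1,0,-0.004,0,0,0,0,-1],
  "squeeze": 55
}}

```text
t: 5.1
tool_pos: [0.5627, -0.0688, 0.1778]
orientation: [-1.57, -0.061, 0.04]
force: [12.3, -3.5, -22.3]
opening: 0.0166
```

{"fn": "carry_out", "kwargs": {
  "motion": [0,-0.004,0,0,0,0,-1,0,-0.004,0,0,0,0,-1,0,-0.004,0,0,0,0,-1,0,-0.004,0,0,0,0,-1,0,-0.004,0,0,0,0,-1]
}}

```text
t: 5.6
tool_pos: [0.5627, -0.0688, 0.1872]
orientation: [-1.569, -0.058, 0.042]
force: [12.2, -3.2, -20.7]
opening: 0.0166
```

{"fn": "carry_out", "kwargs": {
  "motion": [0,-0.006,0,0,0,0,-1,0,-0.006,0,0,0,0,-1,0,-0.006,0,0,0,0,-1,0,-0.006,0,0,0,0,-1,0,-0.006,0,0,0,0,-1]
}}

```text
t: 6.1
tool_pos: [0.5627, -0.0689, 0.2041]
orientation: [-1.567, -0.054, 0.046]
force: [8.7, -3.2, -13.8]
opening: 0.0162
```

{"fn": "carry_out", "kwargs": {
  "motion": [0,-0.006,0,0,0,0,-1,0,-0.006,0,0,0,0,-1,0,-0.006,0,0,0,0,-1,0,-0.006,0,0,0,0,-1,0,-0.006,0,0,0,0,-1]
}}

```text
t: 6.6
tool_pos: [0.5627, -0.0689, 0.2198]
orientation: [-1.564, -0.049, 0.051]
force: [12.7, -3.8, -21.5]
opening: 0.0164
```

{"fn": "carry_out", "kwargs": {
  "motion": [0,-0.006,0,0,0,0,-1,0,-0.006,0,0,0,0,-1,0,-0.006,0,0,0,0,-1,0,-0.006,0,0,0,0,-1,0,-0.006,0,0,0,0,-1]
}}

```text
t: 7.1
tool_pos: [0.5628, -0.0689, 0.236]
orientation: [-1.562, -0.043, 0.056]
force: [7.7, -2.2, -14.9]
opening: 0.0165
```

```bash
python3 - <<'E'
from h import *
plan(t2w([.090,-.004,.158])[0],np.pi/2+TA)
cv2.imwrite('pics/s3.png',cv2.resize(imaging.read_camera('scene')[120:230,180:290],None,fx=5,fy=5))
E
```

```text
t 7.1 p [ 0.5628 -0.0689  0.236 ] op 0.0165 F [  7.7  -2.2 -14.9] q [-0.22  0.05  1.57  0.01  1.53 -1.85]
shift tool [-0.002   0.0781  0.001 ] (in goal axes) [-0.0026  0.078   0.0017] turn [-0.5   0.02 -0.47]
```

View pics/s3.png

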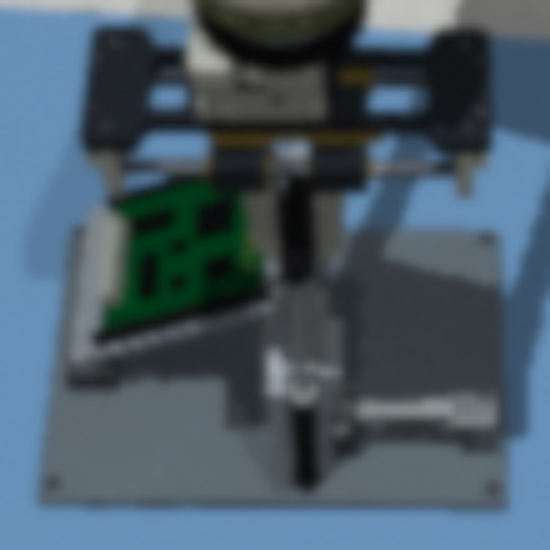

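{"fn": "carry_out", "kwargs": {
  "motion": [0,-0.005,0,0,0,0,-1,0,0.001,0,0,0,0,-1,0,0.003,0,0,0,0,-1,0,0.002,0,0,0,0,-0.6,0,0,0,0,0,0,-0.3]
}}

```text
t: 7.65
tool_pos: [0.5625, -0.0685, 0.2324]
orientation: [-1.561, -0.041, 0.058]
force: [0.4, -0.2, 0.2]
opening: 0.0228
```

{"fn": "carry_out", "kwargs": {
  "motion": [0,0,0,0,0,0,0,0,-0.01,0,0,0,0,0,0,-0.03,0,0,0,0,0,0,-0.03,0,0,0,0,0,0,0,0,0,0,0,0]
}}

```text
t: 8.15
tool_pos: [0.5626, -0.0684, 0.3076]
orientation: [-1.56, -0.042, 0.059]
force: [-0.3, 0.1, 0.4]
opening: 0.0462
```

```bash
python3 - <<'E'
from h import *
plan(t2w([.090,-.004,.158])[0],np.pi/2+TA)
c=cam('wrist');im=imaging.read_camera('wrist')
for z in(.2,.21,.22,.23,.24):
  print(z,proj('wrist',t2w([[.057,-.004,z],[.123,-.004,z]]),c).round(0).tolist())
cv2.imwrite('pics/w4.png',im)
cv2.imwrite('pics/s4.png',cv2.resize(imaging.read_camera('scene')[120:230,180:290],None,fx=5,fy=5))
E
```

```text
t 8.15 p [ 0.5626 -0.0684  0.3076] op 0.0462 F [-0.3  0.1  0.4] q [-0.22  0.03  1.46  0.01  1.66 -1.85]
shift tool [-0.0009  0.1496 -0.0004] (in goal axes) [-0.0025  0.1496  0.0012] turn [-0.62  0.06 -0.62]
0.2 [[259.0, 158.0], [259.0, 229.0]]
0.21 [[259.0, 160.0], [259.0, 233.0]]
0.22 [[260.0, 162.0], [259.0, 238.0]]
0.23 [[260.0, 164.0], [260.0, 243.0]]
0.24 [[260.0, 166.0], [260.0, 248.0]]
```

View pics/s4.png

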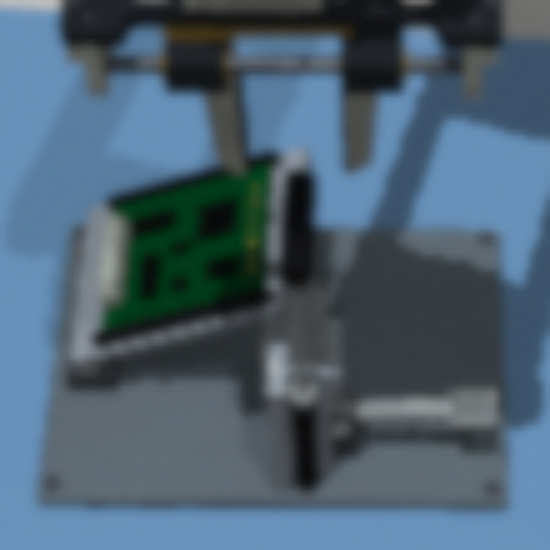

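View pics/w4.png

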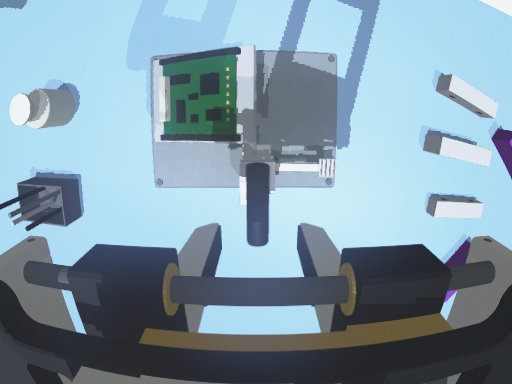

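```bash
cat >> h.py <<'E'
def rows(pos,yaw,n):
    s,p,r=st(); z=np.array([np.cos(yaw),np.sin(yaw),0]);y=np.array([0,0,-1.]);G=np.c_[np.cross(y,z),y,z]
    w=R.from_matrix(r.T@G).as_rotvec(); D=(np.array(pos)-p)/n
    print('t',round(s['t'],2),'p',p.round(4),'tot',(D*n).round(4),'turn',np.degrees(w).round(1),'q',np.round(s['q'],2))
    for i in range(n):
        ri=r@R.from_rotvec(w*i/n).as_matrix(); print((ri.T@D).round(3),np.degrees(w/n).round(1))
E
python3 - <<'E'
from h import *
rows([.508,.305,.26],-.056,12)
E
```

```text
t 8.25 p [ 0.5615 -0.0681  0.3034] tot [-0.0535  0.3731 -0.0434] turn [ 0.2 96.9 -1.3] q [-0.22  0.04  1.47  0.01  1.65 -1.85]
[-0.002  0.004  0.031] [ 0.   8.1 -0.1]
[-0.007  0.004  0.031] [ 0.   8.1 -0.1]
[-0.011  0.004  0.029] [ 0.   8.1 -0.1]
[-0.015  0.004  0.028] [ 0.   8.1 -0.1]
[-0.019  0.004  0.025] [ 0.   8.1 -0.1]
[-0.022  0.004  0.022] [ 0.   8.1 -0.1]
[-0.025  0.004  0.019] [ 0.   8.1 -0.1]
[-0.027  0.004  0.015] [ 0.   8.1 -0.1]
[-0.029  0.004  0.011] [ 0.   8.1 -0.1]
[-0.031  0.004  0.007] [ 0.   8.1 -0.1]
[-0.031  0.004  0.003] [ 0.   8.1 -0.1]
[-0.031  0.004 -0.002] [ 0.   8.1 -0.1]
```

{"fn": "carry_out", "kwargs": {
  "motion": [-0.002,0,0.031,0,8.1,0,0.3,-0.007,0,0.031,0,8.1,0,0.3,-0.011,0,0.029,0,8.1,0,0.3,-0.015,0.004,0.028,0,8.1,0,0.3,-0.019,0.004,0.025,0,8.1,0,0.3]
}}

```text
t: 8.75
tool_pos: [0.5381, 0.0886, 0.2921]
orientation: [-1.504, 0.547, -0.506]
force: [0.6, 0.5, -0.8]
opening: 0.0602
```

{"fn": "carry_out", "kwargs": {
  "motion": [-0.022,0.004,0.022,0,8.1,0,0.3,-0.025,0.004,0.019,0,8.1,0,0.3,-0.027,0.004,0.015,0,8.1,0,0.3,-0.029,0.004,0.011,0,8.1,0,0.3,-0.031,0.004,0.007,0,8.1,0,0.3]
}}

```text
t: 9.25
tool_pos: [0.5174, 0.25, 0.2669]
orientation: [-1.297, 1.118, -1.066]
force: [1.0, -0.2, -0.7]
opening: 0.0603
```

```bash
python3 - <<'E'
from h import *
rows([.508,.305,.20],-.056,5)
E
```

```text
t 9.25 p [0.5174 0.25   0.2669] tot [-0.0094  0.055  -0.0669] turn [ 1.9 12.4 -0.6] q [0.35 0.08 1.49 0.02 1.6  0.19]
[-0.011  0.014  0.   ] [ 0.4  2.5 -0.1]
[-0.011  0.013 -0.   ] [ 0.4  2.5 -0.1]
[-0.011  0.013 -0.001] [ 0.4  2.5 -0.1]
[-0.011  0.013 -0.001] [ 0.4  2.5 -0.1]
[-0.011  0.013 -0.002] [ 0.4  2.5 -0.1]
```

{"fn": "carry_out", "kwargs": {
  "motion": [-0.015,0.018,0,0.6,4.5,0,0.3,-0.015,0.018,0,0.6,4.5,0,0.3,-0.015,0.018,-0.001,0.6,3.5,0,0.3,-0.009,0.01,-0.002,0,0,0,0.3,0,0,0,0,0,0,0.3]
}}

```text
t: 9.75
tool_pos: [0.5047, 0.3097, 0.1947]
orientation: [-1.182, 1.267, -1.246]
force: [1.2, -0.1, -1.1]
opening: 0.0602
```

```bash
python3 - <<'E'
from h import *
rows([.508,.305,.20],-.056,1)
c=cam('wrist');im=imaging.read_camera('wrist')
from fit import box
for p in proj('wrist',box(.5064,.2748,-.056,.12,.03,.054),c): cv2.circle(im,tuple(int(v) for v in p.round()),1,(0,0,255),-1)
cv2.imwrite('pics/w5.png',im)
E
```

```text
t 9.75 p [0.5047 0.3097 0.1947] tot [ 0.0033 -0.0047  0.0053] turn [ 0.6 -0.5 -0.3] q [0.46 0.14 1.56 0.01 1.45 0.52]
[ 0.004 -0.005  0.003] [ 0.6 -0.5 -0.3]
```

View pics/w5.png

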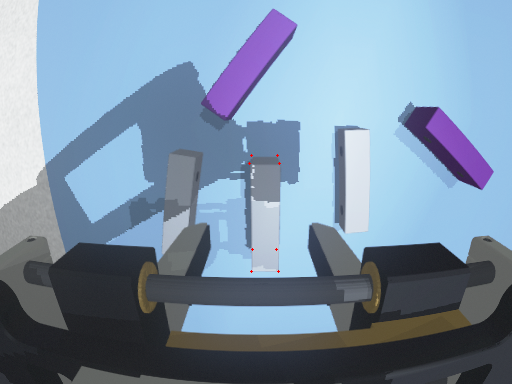

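{"fn": "carry_out", "kwargs": {
  "motion": [0.003,0.03,0.002,0.6,-0.5,-0.3,0.3,0.001,0.035,0.001,0,0,0,0.3,0,0.035,0,0,0,0,0.3,0,0.03,0,0,0,0,0.3,0,0.015,0,0,0,0,0.3]
}}

```text
t: 10.3
tool_pos: [0.5156, 0.3041, 0.0557]
orientation: [-1.17, 1.24, -1.248]
force: [0.2, -0.4, -0.5]
opening: 0.0602
```

```bash
python3 - <<'E'
from h import *
rows([.508,.305,.034],-.056,1); print(robot.read_state()['force'])
E
```

```text
t 10.3 p [0.5156 0.3041 0.0557] tot [-0.0076  0.0009 -0.0217] turn [-0.8  0.3 -0.4] q [ 0.45  0.27  1.67 -0.    1.18  0.5 ]
[-0.     0.022 -0.008] [-0.8  0.3 -0.4]
[ 0.2123563  -0.44817068 -0.45377585]
```

{"fn": "carry_out", "kwargs": {
  "motion": [0,0.005,-0.006,-0.7,0,-0.4,0.3,0,0.008,-0.002,0,0,0,0.3,0,0.006,0,0,0,0,0.3,0,0,0,0,0,0,0.2,0,0,0,0,0,0,0]
}}

```text
t: 10.8
tool_pos: [0.5097, 0.3042, 0.0389]
orientation: [-1.183, 1.244, -1.248]
force: [1.0, -0.7, -0.7]
opening: 0.0517
```

```bash
python3 - <<'E'
from h import *
rows([.508,.305,.034],-.056,1); print(robot.read_state()['force'])
E
```

```text
t 10.8 p [0.5097 0.3042 0.0389] tot [-0.0017  0.0008 -0.0049] turn [-0.2  0.3 -0. ] q [ 0.45  0.29  1.68 -0.    1.16  0.5 ]
[-0.001  0.005 -0.002] [-0.2  0.3 -0. ]
[ 1.03670374 -0.67595148 -0.72487844]
```

{"fn": "carry_out", "kwargs": {
  "motion": [0,0.003,-0.001,0,0,0,-0.3,0,0,0,0,0,0,-0.6,0,0,0,0,0,0,-1,0,0,0,0,0,0,-1,0,0,0,0,0,0,-1],
  "squeeze": 55
}}

```text
t: 11.3
tool_pos: [0.5099, 0.3051, 0.0378]
orientation: [-1.179, 1.243, -1.248]
force: [0.6, 0.7, -1.2]
opening: 0.0296
```

{"fn": "carry_out", "kwargs": {
  "motion": [0,0,0,0,0,0,-1,0,0,0,0,0,0,-1,0,-0.008,0,0,0,0,-1,0,-0.016,0,0,0,0,-1,0,-0.02,0,0,0,0,-1]
}}

```text
t: 11.8
tool_pos: [0.506, 0.3033, 0.0794]
orientation: [-1.189, 1.247, -1.247]
force: [-0.3, -0.6, -3.8]
opening: 0.0297
```

```bash
python3 - <<'E'
from h import *
g=t2w([-.010,.030+.07,.09])[0]; print(g)
rows(g,TA,10)
c=cam('wrist');im=imaging.read_camera('wrist')
cv2.imwrite('pics/w6.png',im)
cv2.imwrite('pics/s6.png',cv2.resize(imaging.read_camera('scene')[130:260,300:430],None,fx=4,fy=4))
E
```

```text
[0.45372401 0.03017203 0.09      ]
t 11.8 p [0.506  0.3033 0.0794] tot [-0.0523 -0.2731  0.0106] turn [ 0.2 -6.5  0.1] q [ 0.45  0.24  1.67 -0.    1.24  0.5 ]
[ 0.028 -0.001 -0.004] [ 0.  -0.6  0. ]
[ 0.028 -0.001 -0.004] [ 0.  -0.6  0. ]
[ 0.027 -0.001 -0.004] [ 0.  -0.6  0. ]
[ 0.027 -0.001 -0.005] [ 0.  -0.6  0. ]
[ 0.027 -0.001 -0.005] [ 0.  -0.6  0. ]
[ 0.027 -0.001 -0.005] [ 0.  -0.6  0. ]
[ 0.027 -0.001 -0.006] [ 0.  -0.6  0. ]
[ 0.027 -0.001 -0.006] [ 0.  -0.6  0. ]
[ 0.027 -0.001 -0.006] [ 0.  -0.6  0. ]
[ 0.027 -0.001 -0.007] [ 0.  -0.6  0. ]
```

View pics/w6.png

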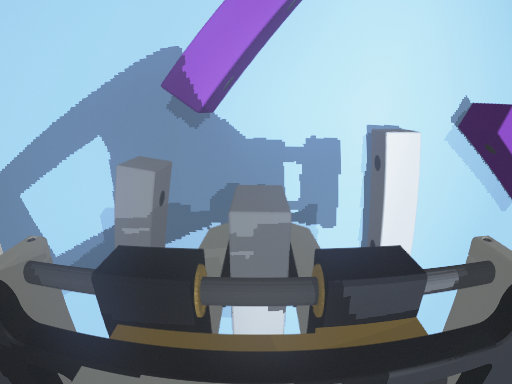

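View pics/s6.png

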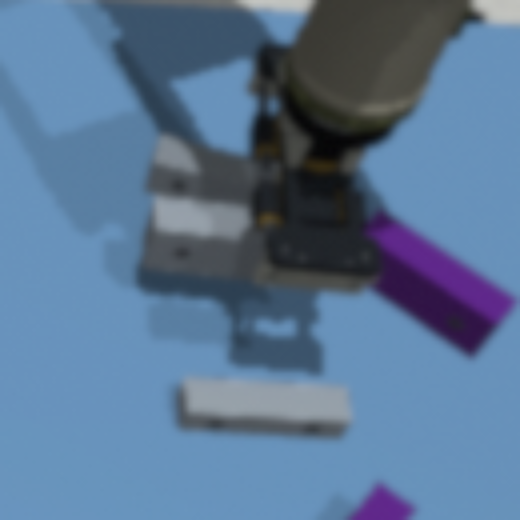

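{"fn": "carry_out", "kwargs": {
  "motion": [0.028,0,-0.004,0,-0.8,0,-1,0.028,0,-0.004,0,-0.8,0,-1,0.028,0,-0.004,0,-0.8,0,-1,0.027,0,-0.005,0,-0.8,0,-1,0.027,0,-0.005,0,-0.8,0,-1]
}}

```text
t: 12.4
tool_pos: [0.4841, 0.1668, 0.084]
orientation: [-1.212, 1.185, -1.191]
force: [0.1, -0.7, -4.7]
opening: 0.0295
```

{"fn": "carry_out", "kwargs": {
  "motion": [0.027,0,-0.005,0,-0.8,0,-1,0.027,0,-0.006,0,-0.8,0,-1,0.027,0,-0.006,0,-0.8,0,-1,0.02,0,-0.006,0,0,0,-1,0,0,0,0,0,0,-1]
}}

```text
t: 12.9
tool_pos: [0.4632, 0.0581, 0.0825]
orientation: [-1.233, 1.153, -1.161]
force: [1.0, 0.3, -3.4]
opening: 0.0296
```

```bash
python3 - <<'E'
from h import *
g=t2w([-.010,.030+.07,.08])[0]; 
rows(g,TA,1)
im=imaging.read_camera('wrist')
cv2.imwrite('pics/w7.png',im)
cv2.imwrite('pics/s7.png',cv2.resize(imaging.read_camera('scene')[120:240,180:320],None,fx=5,fy=5))
E
```

```text
t 12.9 p [0.4632 0.0581 0.0825] tot [-0.0095 -0.0279 -0.0025] turn [-0.5  0.3 -0.1] q [ 0.01 -0.11  2.02  0.    1.22 -0.06]
[ 0.027  0.002 -0.011] [-0.5  0.3 -0.1]
```

View pics/w7.png

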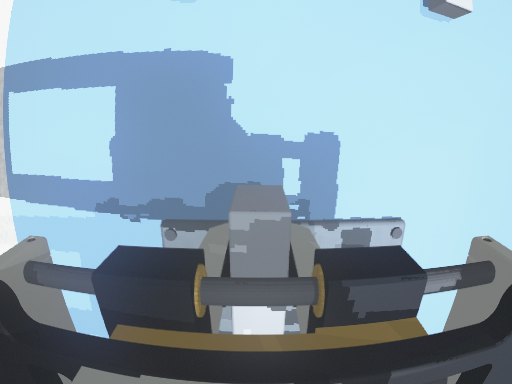

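View pics/s7.png

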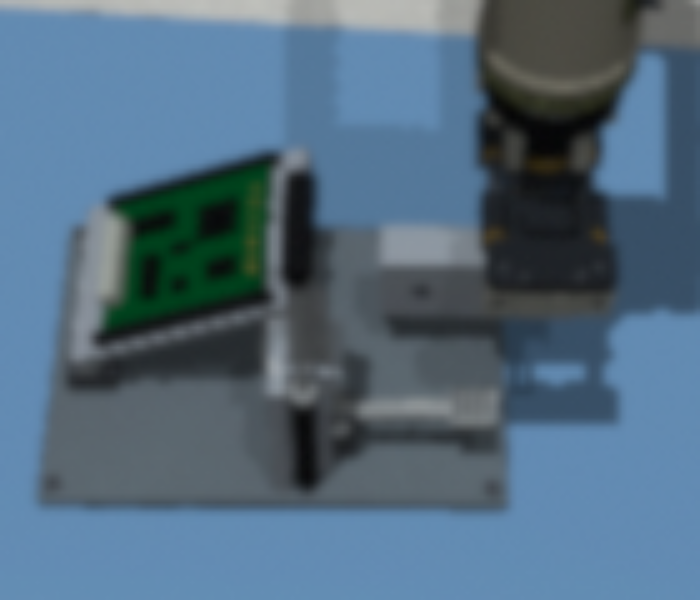

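{"fn": "carry_out", "kwargs": {
  "motion": [0.012,0.004,-0.005,0,0.3,0,-1,0.01,0.008,-0.004,0,0,0,-1,0.006,0.008,-0.002,0,0,0,-1,0,0.006,0,0,0,0,-1,0,0,0,0,0,0,-1]
}}

```text
t: 13.5
tool_pos: [0.4542, 0.0315, 0.0538]
orientation: [-1.23, 1.156, -1.161]
force: [0.6, -0.4, -4.3]
opening: 0.0297
```

```bash
python3 - <<'E'
from h import *
rows(t2w([-.010,.030+.06,.05])[0],TA,1)
E
```

```text
t 13.5 p [0.4542 0.0315 0.0538] tot [ 0.0001 -0.0113 -0.0038] turn [-0.5  0.2 -0.3] q [-0.05 -0.1   2.07  0.01  1.16 -0.12]
[ 0.011  0.004 -0.001] [-0.5  0.2 -0.3]
```

{"fn": "carry_out", "kwargs": {
  "motion": [0.006,0.001,0,-0.5,0.2,-0.3,-1,0.004,0.001,0,0,0,0,-1,0.001,0.001,0,0,0,0,-1,0,0.001,0,0,0,0,-1,0,0.001,0,0,0,0,-1]
}}

```text
t: 14.0
tool_pos: [0.4555, 0.0201, 0.0497]
orientation: [-1.24, 1.163, -1.163]
force: [-11.4, 0.4, 16.6]
opening: 0.0297
```

```bash
python3 - <<'E'
from h import *
rows(t2w([-.010,.030+.034,.05])[0],TA,1); print(robot.read_state()['force'],robot.read_state()['wrist_torque'])
E
```

```text
t 14.0 p [0.4555 0.0201 0.0497] tot [ 0.0004 -0.0259  0.0003] turn [0.1 0.  0.1] q [-0.07 -0.08  2.06 -0.    1.16 -0.13]
[ 0.026 -0.    -0.001] [0.1 0.  0.1]
[-11.41163989   0.42547338  16.57813692] [ 0.22184276  2.02284597 -0.00837263]
```

{"fn": "carry_out", "kwargs": {
  "motion": [0.003,-0.001,0,0,0,0,-1,0.005,0,0,0,0,0,-1,0.005,0,0,0,0,0,-1,0.005,0,0,0,0,0,-1,0.003,0,0,0,0,0,-1],
  "squeeze": 30
}}

```text
t: 14.5
tool_pos: [0.4576, -0.0022, 0.0513]
orientation: [-1.239, 1.161, -1.163]
force: [-0.0, -0.8, -3.8]
opening: 0.03
```

```bash
python3 - <<'E'
from h import *
rows(t2w([-.010,.030+.034,.05])[0],TA,1); print(robot.read_state()['force'],robot.read_state()['wrist_torque'])
E
```

```text
t 14.5 p [ 0.4576 -0.0022  0.0513] tot [-0.0017 -0.0036 -0.0013] turn [-0.   0.1  0.1] q [-0.12 -0.08  2.06 -0.    1.16 -0.18]
[ 0.003  0.001 -0.002] [-0.   0.1  0.1]
[-0.02106998 -0.75380846 -3.77195421] [0.07352926 0.05730576 0.01066526]
```

{"fn": "carry_out", "kwargs": {
  "motion": [0.001,0.001,-0.001,0,0,0,-1,0.0015,0,0,0,0,0,-1,0.0015,0,0,0,0,0,-1,0.0015,0,0,0,0,0,-1,0.0015,0,0,0,0,0,-1]
}}

```text
t: 15.0
tool_pos: [0.4568, -0.0064, 0.0505]
orientation: [-1.234, 1.165, -1.159]
force: [-2.8, 8.9, 1.1]
opening: 0.0294
```

```bash
python3 - <<'E'
from h import *
rows(t2w([-.010,.030+.034,.05])[0],TA,1); print(robot.read_state()['force'],robot.read_state()['wrist_torque'])
E
```

```text
t 15.0 p [ 0.4568 -0.0064  0.0505] tot [-0.0008  0.0006 -0.0005] turn [-0.  -0.  -0.4] q [-0.13 -0.08  2.06  0.01  1.16 -0.2 ]
[-0.001  0.    -0.001] [-0.  -0.  -0.4]
[-2.78361458  8.94970377  1.07273541] [ 1.37470037  0.33900858 -0.07761212]
```

{"fn": "carry_out", "kwargs": {
  "motion": [0.001,0.001,0,0,0,0,-1,0.0015,0.0005,0,0,0,0,-1,0.0015,0,0,0,0,0,-1,0.001,0,0,0,0,0,-0.5,0,0,0,0,0,0,-0.2]
}}

```text
t: 15.5
tool_pos: [0.4573, -0.0064, 0.0511]
orientation: [-1.228, 1.168, -1.152]
force: [0.0, 0.4, 1.0]
opening: 0.0339
```

{"fn": "carry_out", "kwargs": {
  "motion": [-0.001,-0.003,0,0,0,0,0,0,-0.01,0,0,0,0,0.2,0,-0.03,0,0,0,0,0.2,0,-0.04,0,0,0,0,0.2,-0.03,-0.03,0,0,0,0,0.2]
}}

```text
t: 16.0
tool_pos: [0.4534, 0.021, 0.1671]
orientation: [-1.232, 1.174, -1.152]
force: [1.0, -0.1, 0.3]
opening: 0.0559
```

```bash
python3 - <<'E'
from h import *
from fit import box
rows(t2w([.09,.094,.16])[0],TA,1); print(robot.read_state()['force'])
c=cam('wrist');im=imaging.read_camera('wrist')
b=t2w(box(-.010,.034,0,.12,.03,.054,.012))
for p in proj('wrist',b,c): cv2.circle(im,tuple(int(v) for v in p.round()),1,(0,0,255),-1)
cv2.imwrite('pics/w8.png',im)
im=imaging.read_camera('top');im=cv2.resize(im[140:300,200:360],None,fx=4,fy=4)
cv2.imwrite('pics/t8.png',im)
cv2.imwrite('pics/s8.png',cv2.resize(imaging.read_camera('scene')[120:240,180:320],None,fx=5,fy=5))
E
```

```text
t 16.0 p [0.4534 0.021  0.1671] tot [ 0.1005  0.0094 -0.0071] turn [ 0.3 -0.1 -0.7] q [-0.08 -0.23  1.96  0.01  1.41 -0.14]
[-0.003  0.007  0.101] [ 0.3 -0.1 -0.7]
[ 0.99797911 -0.13602959  0.33195469]
```

View pics/w8.png

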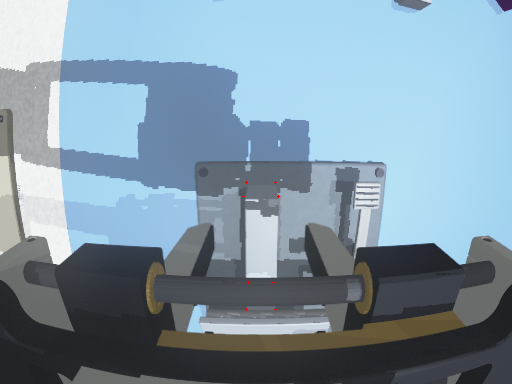

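View pics/s8.png

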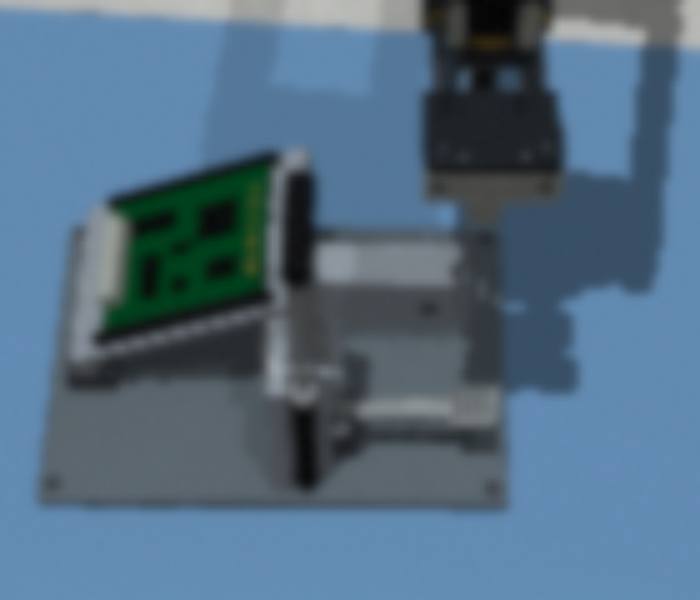

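{"fn": "carry_out", "kwargs": {
  "motion": [0,0,0.03,0.3,0,-0.7,-0.4,0,0,0.035,0,0,0,-1,0,0.005,0.025,0,0,0,-1,0,0.005,0.008,0,0,0,-1,0,0,0,0,0,0,-1]
}}

```text
t: 16.65
tool_pos: [0.5529, 0.028, 0.1537]
orientation: [-1.24, 1.159, -1.16]
force: [-1.4, 0.2, -0.5]
opening: 0.0205
```

```bash
python3 - <<'E'
from h import *
rows(t2w([.09,.094,.085])[0],TA,1); print(robot.read_state()['force'])
c=cam('wrist');im=imaging.read_camera('wrist')
print(proj('wrist',t2w([[.09,.094,.059]]),c))
cv2.imwrite('pics/w9.png',im)
E
```

```text
t 16.65 p [0.5529 0.028  0.1537] tot [ 0.001   0.0024 -0.0687] turn [-0.   0.2  0. ] q [-0.04  0.06  1.72 -0.    1.36 -0.11]
[-0.002  0.069  0.001] [-0.   0.2  0. ]
[-1.40413522  0.19511702 -0.51387868]
[[260.18034401 197.41909718]]
```

View pics/w9.png

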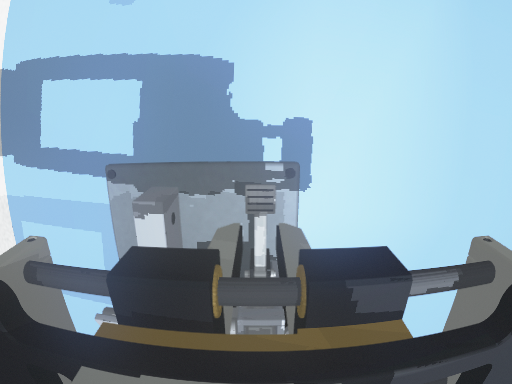

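Pad seen at (260,198), matching the prediction (260,197); the block stands at left (157,205). Now I descend with closed fingers.

{"fn": "carry_out", "kwargs": {
  "motion": [-0.001,0.02,0,0,0,0,-1,-0.001,0.02,0,0,0,0,-1,0,0.015,0,0,0,0,-1,0,0.005,0,0,0,0,-1,0,0,0,0,0,0,-1]
}}

```text
t: 17.2
tool_pos: [0.5481, 0.0286, 0.092]
orientation: [-1.242, 1.161, -1.16]
force: [-0.3, -1.3, 0.1]
opening: 0.0005
```

```bash
python3 - <<'E'
from h import *
rows(t2w([.09,.094,.062])[0],TA,1); print(robot.read_state()['force'],robot.read_state()['opening'])
E
```

```text
t 17.2 p [0.5481 0.0286 0.092 ] tot [ 0.0058  0.0018 -0.03  ] turn [0.1 0.2 0.1] q [-0.04  0.11  1.78 -0.    1.25 -0.11]
[-0.001  0.03   0.006] [0.1 0.2 0.1]
[-0.28919716 -1.29048283  0.11084547] 0.0005401864205451691
```

{"fn": "carry_out", "kwargs": {
  "motion": [-0.001,0.004,0.006,0,0,0,-1,0,0.006,0,0,0,0,-1,0,0.005,0,0,0,0,-1,0,0.005,0,0,0,0,-1,0,0.004,0,0,0,0,-1]
}}

```text
t: 17.7
tool_pos: [0.5568, 0.0302, 0.0703]
orientation: [-1.239, 1.157, -1.163]
force: [-1.7, 0.4, 2.5]
opening: 0.0007
```

{"fn": "carry_out", "kwargs": {
  "motion": [0,0.004,0,0,0,0,-1,0,0.004,0,0,0,0,-1,0,0.003,0,0,0,0,-1,0,0.002,0,0,0,0,-1,0,0.001,0,0,0,0,-1]
}}

```text
t: 18.2
tool_pos: [0.5575, 0.0297, 0.059]
orientation: [-1.239, 1.156, -1.163]
force: [-10.2, 0.6, 17.0]
opening: 0.0009
```

{"fn": "carry_out", "kwargs": {
  "motion": [0,0.001,0,0,0,0,-1,0,0.001,0,0,0,0,-1,0,0.001,0,0,0,0,-1,0,0.001,0,0,0,0,-1,0,0.001,0,0,0,0,-1]
}}

```text
t: 18.7
tool_pos: [0.5573, 0.0297, 0.0591]
orientation: [-1.24, 1.157, -1.163]
force: [-7.2, -0.5, 14.2]
opening: 0.0003
```

```bash
python3 - <<'E'
from h import *
rows(t2w([.09,.094,.062])[0],TA,1)
cv2.imwrite('pics/s10.png',cv2.resize(imaging.read_camera('scene')[120:240,180:320],None,fx=5,fy=5))
E
```

```text
t 18.7 p [0.5573 0.0297 0.0591] tot [-0.0034  0.0008  0.0029] turn [-0.1  0.2  0.2] q [-0.04  0.18  1.78 -0.    1.19 -0.1 ]
[-0.001 -0.003 -0.003] [-0.1  0.2  0.2]
```

View pics/s10.png

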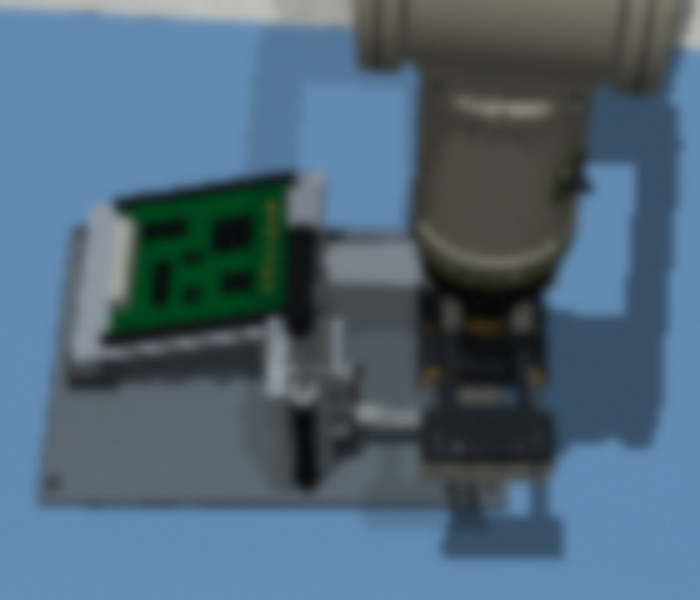

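Rail is sinking (the black grip has dropped to about (305,280) in the crop and the plate is on the block). Keep holding.

{"fn": "carry_out", "kwargs": {
  "motion": [0,0.001,0,0,0,0,-1,0,0.001,0,0,0,0,-1,0,0.001,0,0,0,0,-1,0,0.001,0,0,0,0,-1,0,0.001,0,0,0,0,-1]
}}

```text
t: 19.25
tool_pos: [0.5573, 0.0297, 0.0592]
orientation: [-1.241, 1.157, -1.163]
force: [-7.3, -0.2, 13.1]
opening: 0.0
```

{"fn": "carry_out", "kwargs": {
  "motion": [0,0.001,0,0,0,0,-1,0,0.001,0,0,0,0,-1,0,0.001,0,0,0,0,-1,0,0.001,0,0,0,0,-1,0,0.001,0,0,0,0,-1]
}}

```text
t: 19.75
tool_pos: [0.5573, 0.0297, 0.0591]
orientation: [-1.242, 1.158, -1.162]
force: [-6.9, -0.3, 13.0]
opening: 0.0005
```

{"fn": "carry_out", "kwargs": {
  "motion": [0,0.001,0,0,0,0,-1,0,0.001,0,0,0,0,-1,0,0.001,0,0,0,0,-1,0,0.001,0,0,0,0,-1,0,0.001,0,0,0,0,-1]
}}

```text
t: 20.25
tool_pos: [0.5573, 0.0297, 0.0591]
orientation: [-1.243, 1.158, -1.162]
force: [-7.1, -0.3, 13.3]
opening: 0.0002
```

{"fn": "carry_out", "kwargs": {
  "motion": [0,0.001,0,0,0,0,-1,0,0.001,0,0,0,0,-1,0,0.001,0,0,0,0,-1,0,0.001,0,0,0,0,-1,0,0.001,0,0,0,0,-1]
}}

```text
t: 20.75
tool_pos: [0.5573, 0.0297, 0.0591]
orientation: [-1.243, 1.159, -1.162]
force: [-7.4, 0.8, 13.1]
opening: 0.0002
```

{"fn": "carry_out", "kwargs": {
  "motion": [0,0.001,0,0,0,0,-1,0,0.001,0,0,0,0,-1,0,0.001,0,0,0,0,-1,0,0.001,0,0,0,0,-1,0,0.001,0,0,0,0,-1]
}}

```text
t: 21.25
tool_pos: [0.5573, 0.0297, 0.0591]
orientation: [-1.244, 1.159, -1.162]
force: [-7.1, 0.2, 12.9]
opening: 0.0005
```

{"fn": "carry_out", "kwargs": {
  "motion": [0,0.001,0,0,0,0,-1,0,0.001,0,0,0,0,-1,0,0.001,0,0,0,0,-1,0,0.001,0,0,0,0,-1,0,0.001,0,0,0,0,-1]
}}

```text
t: 21.75
tool_pos: [0.5574, 0.0297, 0.0591]
orientation: [-1.245, 1.159, -1.161]
force: [-6.8, -0.1, 12.4]
opening: 0.0006
```

```bash
python3 - <<'E'
from h import *
rows(t2w([.09,.094,.062])[0],TA,1)
cv2.imwrite('pics/s11.png',cv2.resize(imaging.read_camera('scene')[120:240,180:320],None,fx=5,fy=5))
E
```

```text
t 21.75 p [0.5574 0.0297 0.0591] tot [-0.0035  0.0007  0.0029] turn [0.1 0.2 0.2] q [-0.04  0.18  1.77 -0.    1.19 -0.1 ]
[-0.001 -0.003 -0.003] [0.1 0.2 0.2]
```

View pics/s11.png

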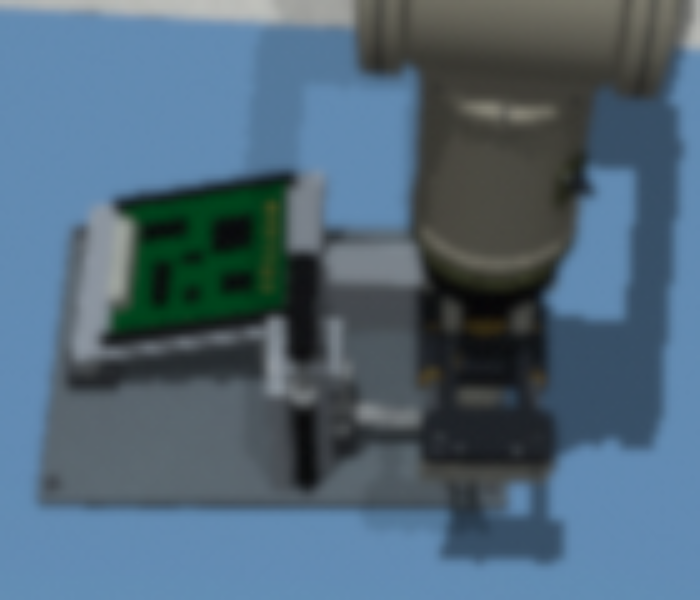

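{"fn": "carry_out", "kwargs": {
  "motion": [0,0.001,0,0,0,0,-1,0,0.001,0,0,0,0,-1,0,0.001,0,0,0,0,-1,0,0.001,0,0,0,0,-1,0,0.001,0,0,0,0,-1]
}}

```text
t: 22.3
tool_pos: [0.5574, 0.0297, 0.0591]
orientation: [-1.245, 1.16, -1.161]
force: [-6.9, -1.4, 13.4]
opening: 0.0004
```

{"fn": "carry_out", "kwargs": {
  "motion": [0,0.001,0,0,0,0,-1,0,0.001,0,0,0,0,-1,0,0.001,0,0,0,0,-1,0,0.001,0,0,0,0,-1,0,0.001,0,0,0,0,-1]
}}

```text
t: 22.8
tool_pos: [0.5574, 0.0298, 0.0591]
orientation: [-1.246, 1.16, -1.161]
force: [-7.2, 0.1, 13.7]
opening: 0.0002
```

```bash
python3 - <<'E'
from h import *
im=imaging.read_camera('scene')
cv2.imwrite('pics/s12.png',cv2.resize(im[150:230,180:290],None,fx=7,fy=7,interpolation=2))
print(cv2.absdiff(im[165:200,235:246],cv2.imread('pics/scene0.png')[165:200,235:246]).mean())
E
```

```text
15.091774891774891
```

View pics/s12.png

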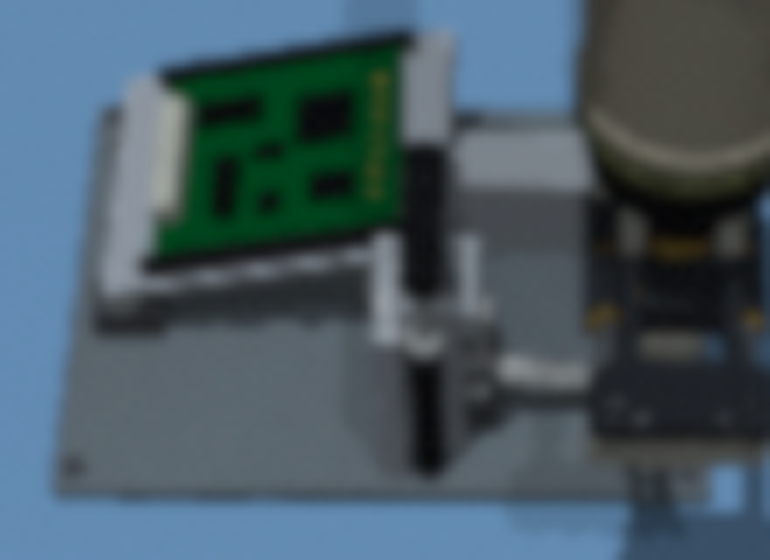

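The grip bar sits at crop (425,150–295), exactly where it was at the start (rail down). Retreat.

{"fn": "carry_out", "kwargs": {
  "motion": [0,-0.01,0,0,0,0,-1,0,-0.02,0,0,0,0,-1,0,-0.03,0,0,0,0,-1,-0.02,-0.03,0,0,0,0,-1,-0.03,-0.03,0,0,0,0,-1]
}}

```text
t: 23.35
tool_pos: [0.5519, 0.0785, 0.1774]
orientation: [-1.25, 1.169, -1.16]
force: [0.7, 0.8, 0.0]
opening: 0.0004
```

{"fn": "carry_out", "kwargs": {
  "motion": [-0.04,-0.01,0,0,0,0,-1,-0.04,0,0,0,0,0,-1,-0.03,0,0,0,0,0,-1,0,0,0,0,0,0,-1,0,0,0,0,0,0,-1]
}}

```text
t: 23.85
tool_pos: [0.5485, 0.1955, 0.1953]
orientation: [-1.239, 1.16, -1.164]
force: [0.3, 0.2, 0.1]
opening: 0.0007
```

```bash
python3 - <<'E'
from fit import *
im=imaging.read_camera('scene'); im0=cv2.imread('pics/scene0.png')
v=cv2.resize(im[150:230,180:290],None,fx=7,fy=7,interpolation=2)
for p in (proj('scene',t2w(box(-.010,.034,0,.12,.03,.054,.012)))-[180,150]+.5)*7: cv2.circle(v,tuple(int(q) for q in p),2,(0,0,255),-1)
cv2.imwrite('pics/s13.png',v)
d=[models.outline_of('scene',t) for t in('low_block_mid','dispenser_mid','mid_block_mid')]
print([[np.round(o['pixel'],1) for o in k[:2]] for k in d])
for nm,(y0,y1,x0,x1) in dict(low=(218,245,340,392),mid=(162,188,332,380),disp=(150,192,115,150)).items(): print(nm,cv2.absdiff(im[y0:y1,x0:x1],im0[y0:y1,x0:x1]).mean())
t=imaging.read_camera('top')
v=cv2.resize(t[165:275,225:335],None,fx=5,fy=5,interpolation=2)
for p in (proj('top',t2w(box(-.010,.034,0,.12,.03,.054,.012)))-[225,165]+.5)*5: cv2.circle(v,tuple(int(q) for q in p),2,(0,0,255),-1)
cv2.imwrite('pics/t13.png',v)
print(st()[0]['force'],st()[0]['t'])
E
```

```text
[[array([364., 234.])], [array([130.8, 169.7])], []]
low 12.311965811965813
mid 52.99065170940171
disp 9.84421768707483
[ 0.81617989 -1.23483017 -0.81832015] 24.1
```

View pics/s13.png

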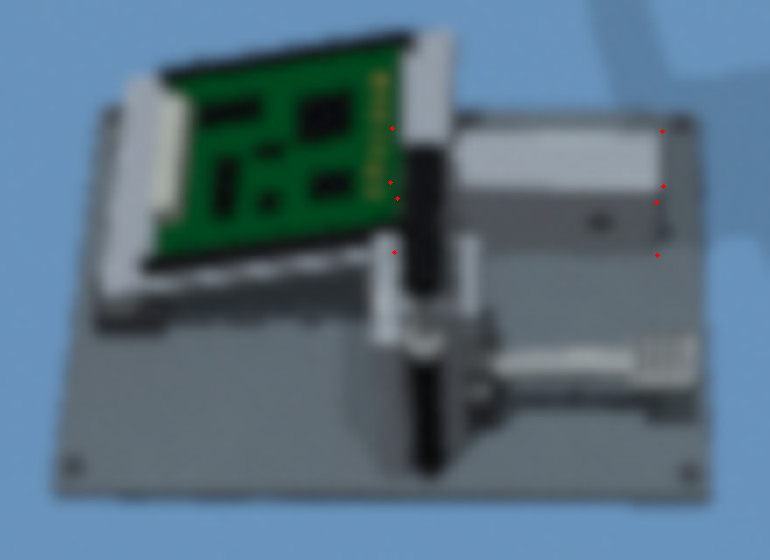

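View pics/t13.png

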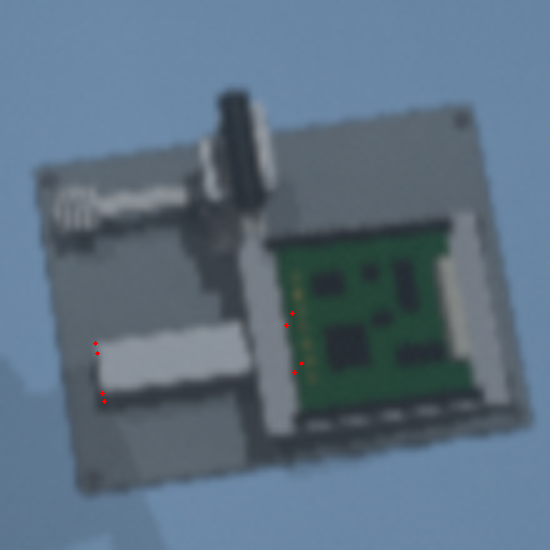

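```bash
python3 - <<'E'
from h import *
print(robot.close_job())
E
```

```text
the job is handed in; nothing more can be done
None
```

The table is set on the tallest block and the job was handed in at about 24 s. No verdict is reported.

**What I did**
- I raised the rail with the T grip until the catch held it at about 70 mm.
- I picked the middle grey block. Its fitted height was 53 mm, against 40 and 29 mm for the other two grey ones.
- I set it on the base and pushed it along −y until the stop bar pushed back with about 9 N, at the expected position.
- I pressed the thumb lever to its stop for about 4.5 s, until the rail was down, then backed away.

**Last checks**
- **Rail:** the grip bar is back at its starting pixels, so the rail is at the bottom.
- **Lever:** it has sprung back.
- **Block:** its visible outer end matches the predicted home position to within about 1–2 mm, and it looks square with the base. The inner end is hidden under the plate.
- **Plate:** it is resting on the block; I did not measure its angle separately.
- **Force:** readings with the arm clear were at noise level, about 1 N.
- **Low block and dispenser:** the network finds them within about 4 pixels of where they started.
- **Middle block:** the detector did not find it in the last scene picture, probably because the arm was in front of it. I could not confirm its position there, but nothing I did came into contact with it.

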